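# Bar the spray compressor over compression and refit its guard

### The job

The glaze-spraying compressor has stalled against compression: turn its flywheel by hand clockwise, the way the arrows on the rim point, until you feel it come over the hump, and leave it standing just past top dead centre (the red rim mark a little past the yellow pointer) without letting it run on. Then put the yellow guard over the flywheel, turned so that its outline drops fully home into the raised one-way rim on the deck. Lower the guard rather than drop it, and leave the other things on the table where they are.

Things in the scene. Friction and masses are not known exactly. Their poses are not given: they have to be found in the camera images.
- compressor: small blue bench-top piston compressor, fixed: egg-shaped deck 212 x 180 mm, its flat top 80 mm above the table, over a crankcase and a black motor. Origin: on the table under the flywheel's axis; x points to the deck's narrow nose, z up. A finned aluminium cylinder points to -y to 165 mm from the axis; its black air filter reaches 112 mm high, 137 mm from the axis
- hub (a point): on the flywheel's upright axis, 120 mm above the table, axes as the compressor. The steel flywheel lies flat: rim radius 62 mm outside, 52 mm inside (a 10 mm wall to pinch), 96 to 128 mm above the table. Inside, free down to 97 mm, but for three spokes (11 mm wide, tops at 113 mm) and a hub of radius 15 mm with a nut up to 128 mm
- pointer (a point): yellow pointer on the bead on the compressor's -x side, 85 mm from the flywheel's axis, 89 mm above the table. The red mark on the rim stands at it at top dead centre. The mark is midway between two spokes; the middles of the other two gaps lie 2.094 rad either side of it
- flywheel (a joint): wheel angle, rad, growing clockwise from above (as the black arrows on the rim show); 0 = top dead centre. Starts -2.6 to -1.6. Drag about 0.27 Nm; from -1.4 on the trapped air adds resistance, in all 0.62 Nm (11 N at the rim) at the peak near -0.7, back to the drag at 0; past 0 the air pushes on. Let go, it stays where it is up to about 0.4, runs on by itself from beyond that
- pocket (a point): on the pocket floor (deck top), 80 mm above the table, 18 mm from the wheel's axis toward the nose; x to the nose, z up. The pocket's rim is a round-topped bead 9 mm high, 10 mm wide, 14 mm outside the wheel; the guard's skirt fits inside it with about 2.5 mm all round. A low pinion cap, top 94 mm above the table, stands 76 mm from the axis. Home: guard_foot here, x axes alike
- guard: loose yellow egg-shaped guard, a shell open below, 0.26 to 0.49 kg, standing upright on the table; 180 x 148 mm, 58 mm high to its flat top, walls 4 mm. Origin: centre of the round end (radius 74 mm) at the underside; x points to the nose (radius 30 mm about a point 76 mm from the origin), z up. A black grip bar stands on its top
- guard_grip (a point): centre of the guard's black grip bar, 87 mm above the guard's underside, 18 mm from the guard's origin toward the nose; axes as the guard (x to the nose). The bar is 80 mm long (x), 14 mm wide (y), 14 mm high; its underside is 22 mm above the guard's top, its posts 35 mm from its centre
- guard_foot (a point): point in the plane of the guard's lower edge, 87 mm straight below guard_grip; axes as the guard
- slip_jar: bystander: lidded glass jar, 80 mm wide, 136 mm high; origin at its underside
- tape: bystander: roll of masking tape, 96 mm wide, 25 mm high; origin at its underside
- scissors: bystander: scissors with blue handles, 199 mm long, lying flat
- brush: bystander: red brush, 191 mm long, lying flat
- stamp: bystander: wooden pattern stamp with a knob, 34 mm wide, 58 mm high; origin at its underside

How it is judged:
By the outcome, as a careful person would: the job done as asked, in the order asked, and still so for the second after the job is handed in, with the robot touching nothing.
It also fails if it takes over 72 s, if anything falls off the work surface, if the arm or the gripper's body presses on something with over 40 N, if the wrist force passes 120 N, or if a joint passes its speed limit or range.

### The arm

A 7-joint arm with a two-finger parallel gripper is mounted at the origin on a cart in front of the work surface, level with it; the furniture and walls round the work are solid. World frame = base frame: x ahead of the robot, y to its left, z up, the work surface at z = 0. Lengths are in m, angles in degrees, forces in N, time in s.
With the tool pointing down it reaches from about 0.425 to 0.875 m from the base axis. Payload 4.7 kg.
Tool frame: the origin (TCP) lies midway between the tips of the shut fingers; the grasp point (between the pads) lies 19 mm behind it; z points along the fingers, y is the line along which they close (so a half turn about z gives the same grasp; the last joint's range is limited). The gripper opens to 87 mm and grips with 3 to 60 N. Pads are 19 mm wide; open, the fingers measure 117 mm over their backs; the gripper's body (75 mm by 190 mm) begins 51 mm behind the grasp point.
Start: joints at [-72.875, 18.392, -4.016, 83.108, 1.295, 78.541, -3.26], TCP at [0.183, 0.624, 0.223] pointing down, gripper open.
Joint ranges: [-163.93, 163.93], [-17.29, 119.83], [-79.2, 71.16], [3.27, 140.29], [-89.18, 269.18], [5.43, 117.66], [-154.24, 154.24]. Speed limits (degrees/s): [147.25, 147.25, 180, 180, 180, 180, 180].

### API

Orientations are given as [roll, pitch, yaw] about the fixed x, y, z axes, in that order (R = Rz(yaw) Ry(pitch) Rx(roll)).
In Python, from cell import env, viewer, boxes_of, masks_of gives the robot as it stands. The module is installed in compiled form; this text tells all that it offers.
- The arm moves only by the tool apply_moves, never from a script. Its argument "moves" is a list of rows, each a list of 7 numbers: the shift along the tool's x, y, z scaled (see below), then the turn, a rotation vector about the tool's x, y, z scaled (see below), then the opening, from 0 (shut) to 1 (fully open). A call has 1 to 20 rows; each row is the pose to reach, as a shift and turn from the pose commanded when the call began, along the tool's axes at that moment; what a row does not reach only later rows make up. The controller multiplies each number of a shift by 0.2 m and each number of a turn by 1.5 rad. A row lasts 1/10 s, in which the tool goes at most 50 mm and 8.59 degrees, less where a joint would pass 70% of its speed; a pose out of reach is approached as far as the arm can. A call with a number of a shift or a turn outside -1 to 1 is refused whole. A call with a gripper value outside its range is refused whole. The fingers move at their own pace and stop on an object; "grip_force" is the grip in N (left out, the last holds). Time passes only in rows, so rows that repeat a pose let the fingers close. It gives the time, the measured TCP pose, the force, the opening and the grip force at its end, in the units of the state.
- env.get_obs(): the state, without advancing time (a new reading comes with each control period).
- viewer.read_camera(name): name is "side" or "top" or "wrist"; returns the picture (400x640x3 uint8, red, green, blue); there is no depth.
- viewer.get_calibration(name): a dict with "fov_y" (degrees; the focal length in pixels is half the picture's height over the tangent of half this angle, whatever the lens; pixels are square), "cx", "cy" (the principal point, pixels), "k1" (the pictures are not rectified: a ray, as slopes to the right and down, at radius r is drawn at 1 + k1 r^2 times it, then the intrinsics apply), "position" and "orientation" of the camera in the world. Camera axes: x right, y up, looking along -z (the intrinsics and any distortion apply to the point x, -y, -z); pixel columns grow to the right and rows downward; lengths in m; the calibration is good to about 2 mm. A picture is of the moment at which its call begins: read the wrist's pose just before it. get_calibration takes no time and is no camera call; for the wrist camera it gives the pose at the moment of the call.
- env.sign_off(): hands the job in; it is judged then, once.
Trained networks look in the newest picture that a camera, given by its name, has taken for a name from the list of things; names that differ only in an ending like _2 or _b are one class to them, and where a whole thing is asked for, a point or a joint stands for the part that bears it (a point fixed in the world has none). Each returns a list of dicts, best first, with "conf" (0 to 1); they miss things now and then, are a little off and sometimes report something else, mostly with a low value. They report only what shows in the picture. A call takes as long as a camera call.
- boxes_of(camera, target): "location" ([column, row] in pixels, amid what is visible of it).
- masks_of(camera, target): "pixels" (400x640 bool, what is visible of it) and "location" ([column, row] in pixels, amid what is visible of it).
The state is a dict: "time_s": time; "qpos": joint angles; "joint_velocities": joint speeds; "effort": joint torques, N m; "tool_pos": TCP position; "tool_rot": TCP orientation; "force": force on the tool from outside, world axes, zero at the start; "wrist_torque": the same for the moment, N m; "grip_width": finger opening in m; "grasp_force": force on a finger pad.
Only numpy, scipy, OpenCV 4.12 (cv2) and the standard library are available. Lean on these libraries where they do the work, as an engineer would, in place of code of your own. Each camera call takes 0.05 s, during which the arm holds its last target. There are 200 camera calls.

## Working session

There is one attempt and no reset: what is moved stays moved. The work goes in short steps, Python scripts to look and compute and a tool call to move; the robot and the scene stay as the last step left them, time stands still between calls to the robot, and variables do not carry over. Pictures are saved under pics/ and viewed, at most 10 in all, crops included, and the job is handed in when it is done.

Besides the shell and the picture viewer there is one more tool, called after "Emit:" in YAML: its name, and indented under it one key for each argument. apply_moves: Moves the arm, as the interface text tells. Shifts and turns lie within -1 to 1; 1 stands for 0.2 m of shift or 1.5 rad of turn. Its arguments: {"type":"object","properties":{"moves":{"type":"array","items":{"type":"array","items":{"type":"number","minimum":-1,"maximum":1}}},"grip_force":{"type":"number"}},"required":["moves"]}

```bash
mkdir -p pics
cat > h.py <<'E'
import numpy as np, cv2
from scipy.spatial.transform import Rotation as R
from cell import env, viewer, boxes_of, masks_of
def cal(n): return viewer.get_calibration(n)
def Rc(c):
    o=np.array(c["orientation"],float)
    return o if o.shape==(3,3) else R.from_euler('xyz',o,degrees=True).as_matrix()
def K(c):
    f=200/np.tan(np.radians(c["fov_y"])/2)
    return np.array([[f,0,c["cx"]],[0,f,c["cy"]],[0,0,1.]]),np.array([c["k1"],0,0,0,0.])
def ray(c,p):
    k,d=K(c); u=cv2.undistortPoints(np.array([[p]],float),k,d)[0,0]
    v=Rc(c)@np.array([u[0],-u[1],-1]); return np.array(c["position"]),v/np.linalg.norm(v)
def atz(c,p,z):
    o,v=ray(c,p); return o+v*(z-o[2])/v[2]
def proj(c,P):
    k,d=K(c); q=(np.atleast_2d(P)-c["position"])@Rc(c); q=q*[1,-1,-1]
    return cv2.projectPoints(q.reshape(-1,1,3),np.zeros(3),np.zeros(3),k,d)[0][:,0]
def tri(obs):
    A=np.zeros((3,3));b=np.zeros(3)
    for c,p in obs:
        o,v=ray(c,p);M=np.eye(3)-np.outer(v,v);A+=M;b+=M@o
    x=np.linalg.solve(A,b)
    return x,[np.linalg.norm((np.eye(3)-np.outer(ray(c,p)[1],ray(c,p)[1]))@(x-c["position"])) for c,p in obs]
def shot(n,f=None):
    c=cal(n); im=viewer.read_camera(n)
    if f: cv2.imwrite('pics/'+f,im[...,::-1])
    return c,im
E
python3 - <<'E'
from h import *
np.set_printoptions(precision=4,suppress=True)
s=env.get_obs(); print(s)
for n in ("side","top","wrist"):
    c,im=shot(n,n+"0.png"); print(n,c)
    for t in ("hub","pointer","pocket","guard","guard_grip","compressor","slip_jar","tape","scissors","brush","stamp"):
        r=boxes_of(n,t)[:2] if n!="wrist" or t in("guard","hub") else []
        print(t,[(np.round(x["location"],1),round(x["conf"],2)) for x in r])
a=cv2.imread('pics/side0.png');b=cv2.imread('pics/top0.png')
E
```

```text
{'time_s': 0.0, 'qpos': array([-72.8789,  18.4397,  -4.0148,  83.1763,   1.2954,  78.5403,
        -3.2592]), 'joint_velocities': array([-0.0388, -0.0557, -0.0127,  0.0119, -0.0345, -0.0623, -0.0445]), 'effort': array([  0.0007, -49.1302,  -0.4037, -31.2525,  -0.0639,   0.0443,
         0.0002]), 'tool_pos': array([0.1825, 0.6233, 0.2214]), 'tool_rot': array([-179.889 ,    0.0064,  163.6889]), 'force': array([ 0.1078,  1.0286, -0.0689]), 'wrist_torque': array([ 0.0247,  0.0354, -0.0099]), 'grasp_force': 0.0, 'grip_width': 0.08726182593195198}
side {'fov_y': 48.869242896534416, 'cx': 320.9198095709676, 'cy': 197.76057174937438, 'k1': -0.01170186714103398, 'position': array([0.4348, 1.2198, 1.079 ]), 'orientation': array([  51.2283,   -0.0908, -175.076 ])}
hub [(array([316.6, 180.7]), 0.77)]
pointer [(array([336.2, 356.4]), 0.7)]
pocket [(array([315.5, 179.4]), 0.84)]
guard []
guard_grip [(array([310.5, 259.7]), 0.89)]
compressor [(array([315.9, 179.9]), 0.78)]
slip_jar [(array([254.2, 248.4]), 0.78)]
tape [(array([344.5, 147.3]), 0.47)]
scissors [(array([335.8, 360.2]), 0.96)]
brush [
[... 437 characters left out ...]

guard_grip [(array([261.7, 194.9]), 0.6)]
compressor [(array([366.2, 192.6]), 0.7)]
slip_jar [(array([260.2, 150.5]), 0.9), (array([262.1, 196.8]), 0.19)]
tape [(array([458.3, 219.7]), 0.83), (array([263.8, 195.5]), 0.37)]
scissors [(array([172.8, 220.8]), 0.84), (array([365.9, 192.6]), 0.63)]
brush [(array([458.4, 228. ]), 0.41)]
stamp [(array([291.6, 149.6]), 0.56)]
wrist {'fov_y': 63.318667618706954, 'cx': 320.0677238010416, 'cy': 194.3716584814835, 'k1': -0.058028571447420754, 'position': array([0.107 , 0.6457, 0.3842]), 'orientation': array([-16.6021,   0.0121,  73.7202])}
hub []
pointer []
pocket []
guard []
guard_grip []
compressor []
slip_jar []
tape []
scissors []
brush []
stamp []
```

View pics/top0.png

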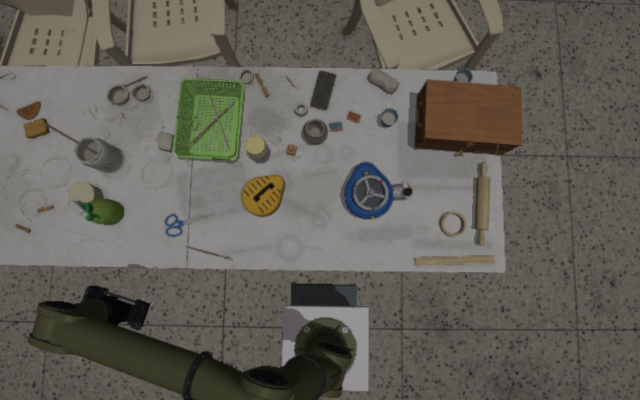

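View pics/side0.png

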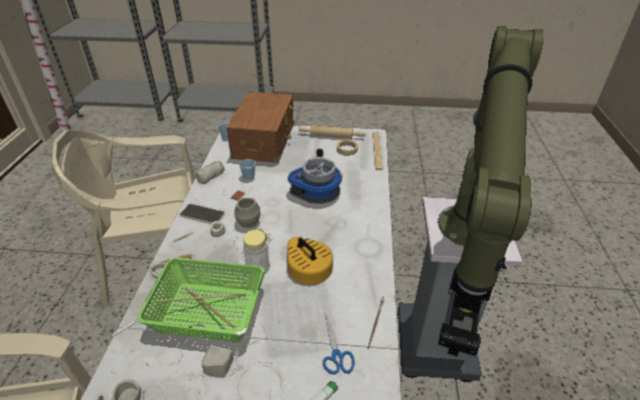

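The top view shows the blue compressor with its wheel at about (369,191) and its cylinder to the right at (405,190). The guard with its black bar is at (263,196), with the jar just beyond it at (257,148). The side view agrees: wheel (318,175), guard (310,260), jar (256,248).

Run:
```python
from h import *
np.set_printoptions(precision=4,suppress=True)
t,s=cal("top"),cal("side")
print("hub",atz(t,(369.1,191.1),.12),atz(s,(316.6,175),.12),tri([(t,(369.1,191.1)),(s,(318,174))]))
print("grip",tri([(t,(262.5,191)),(s,(308,248))]),atz(t,(262.5,191),.087))
im=cv2.imread('pics/top0.png')[130:250,220:420]
cv2.imwrite('pics/topc.png',cv2.resize(im,None,fx=4,fy=4,interpolation=cv2.INTER_CUBIC))
o=env.get_obs(); T=R.from_euler('xyz',o["tool_rot"],degrees=True).as_matrix(); c=cal("wrist")
print(T.T@(c["position"]-o["tool_pos"])); print(T.T@Rc(c))
```

```text
hub [ 0.5643 -0.1453  0.12  ] [ 0.5634 -0.1032  0.12  ] (array([ 0.5653, -0.1487,  0.0925]), [np.float64(0.002948445420464869), np.float64(0.0029484454204650014)])
grip (array([0.5623, 0.2358, 0.0785]), [np.float64(0.0030276774099093702), np.float64(0.0030276774099092774)]) [0.5641 0.2346 0.087 ]
[ 0.0787 -0.0002 -0.1616]
[[ 0.0007  0.9583  0.2857]
 [ 1.     -0.0007  0.0001]
 [ 0.0003  0.2857 -0.9583]]
```

View pics/topc.png

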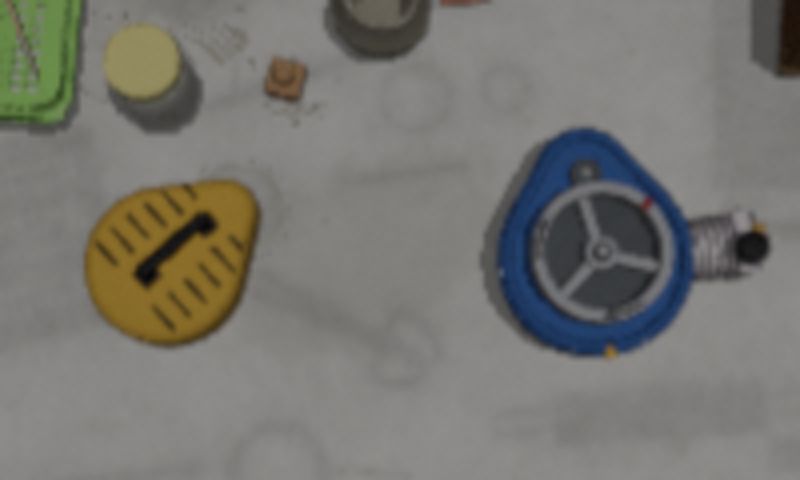

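The crop shows hub (602,251), pointer (610,352) and red mark (648,203), so the wheel is at about -2.3 rad. The guard bar runs from (148,273) to (205,222) with the nose to the upper right. Next is a closer wrist look at both.

Emit:
apply_moves:
  moves:
    - [-0.79,-0.44,-0.03,0,0,0,0]
    - [-0.79,-0.44,-0.03,0,0,0,0]
    - [-0.79,-0.44,-0.03,0,0,0,0]
    - [-0.79,-0.44,-0.03,0,0,0,0]
    - [-0.79,-0.44,-0.03,0,0,0,0]
  grip_force: 40

```text
time_s: 1.85
tool_pos: [0.3154, 0.4905, 0.2293]
tool_rot: [-180.0, 0.2, 163.1]
force: [-1.0, -1.1, -0.5]
grip_width: 0.0548
grasp_force: 0.0
```

Emit:
apply_moves:
  moves:
    - [-0.79,-0.44,-0.03,0,0,0,0]
    - [-0.79,-0.44,-0.03,0,0,0,0]
    - [-0.79,-0.44,-0.03,0,0,0,0]
    - [-0.79,-0.44,-0.03,0,0,0,0]
    - [-0.79,-0.44,-0.03,0,0,0,0]

```text
time_s: 2.35
tool_pos: [0.4407, 0.3617, 0.235]
tool_rot: [-180.0, 0.2, 163.2]
force: [-0.1, -0.4, 0.7]
grip_width: 0.0151
grasp_force: 0.0
```

Emit:
apply_moves:
  moves:
    - [-0.79,-0.44,-0.03,0,0,0,0]
    - [-0.79,-0.44,-0.03,0,0,0,0]
    - [-0.79,-0.44,-0.03,0,0,0,0]
    - [-0.79,-0.44,-0.03,0,0,0,0]
    - [-0.79,-0.44,-0.03,0,0,0,0]
    - [-0.79,-0.44,-0.03,0,0,0,0]

```text
time_s: 2.95
tool_pos: [0.5629, 0.2387, 0.2402]
tool_rot: [180.0, -0.1, 163.7]
force: [-0.5, 0.3, 0.1]
grip_width: 0.0001
grasp_force: 0.0
```

Run:
```python
from h import *
import pickle
np.set_printoptions(precision=4,suppress=True)
s=env.get_obs();print(s["tool_pos"],s["tool_rot"],s["qpos"])
c,im=shot("wrist","wg.png")
m=masks_of("wrist","guard");g=masks_of("wrist","guard_grip")
print([(x["location"],x["conf"],x["pixels"].sum()) for x in m],[(x["location"],x["conf"],x["pixels"].sum()) for x in g], boxes_of("wrist","guard_grip"))
pickle.dump((c,m,g),open('wg.pkl','wb'))
```

```text
[0.5629 0.2387 0.2402] [179.9643  -0.066  163.711 ] [-38.6126  13.273   15.7441  88.074   -3.7072  79.1845  51.1404]
[([317.9, 163.1], 0.8, np.int64(15176))] [([321.3, 160.7], 0.65, np.int64(15211))] [{'location': [322.2, 160.5], 'conf': 0.64}]
```

View pics/wg.png

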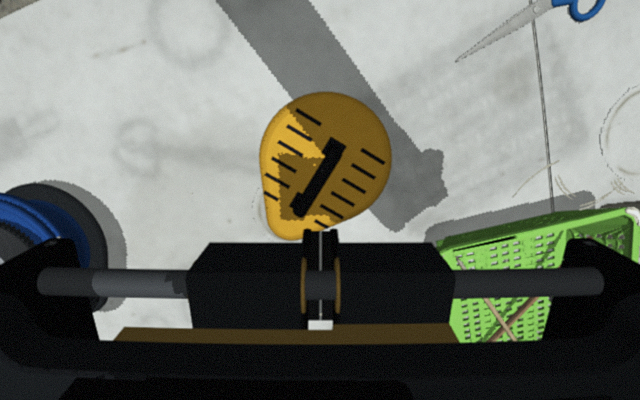

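The wrist view shows the guard's bar between about (297,210) at the nose end and (339,143), centre about (318,176). Next I compute its pose and move over the compressor.

Emit:
apply_moves:
  moves:
    - [-0.2,-0.92,-0.12,0,0,0,0]
    - [-0.2,-0.92,-0.12,0,0,0,0]
    - [-0.2,-0.92,-0.12,0,0,0,0]
    - [-0.2,-0.92,-0.12,0,0,0,0]
    - [-0.2,-0.92,-0.12,0,0,0,0]

```text
time_s: 3.65
tool_pos: [0.5501, 0.0428, 0.2663]
tool_rot: [-180.0, 0.2, 163.2]
force: [-0.1, 0.3, -0.1]
grip_width: 0.0003
grasp_force: 0.0
```

Emit:
apply_moves:
  moves:
    - [-0.2,-0.92,-0.12,0,0,0,0]
    - [-0.2,-0.92,-0.12,0,0,0,0]
    - [-0.2,-0.92,-0.12,0,0,0,0]
    - [-0.2,-0.92,-0.12,0,0,0,0]
    - [-0.2,-0.92,-0.12,0,0,0,0]
    - [-0.2,-0.92,-0.12,0,0,0,0]

```text
time_s: 4.25
tool_pos: [0.537, -0.1376, 0.2887]
tool_rot: [179.9, 0.0, 163.7]
force: [-0.1, 0.3, 0.2]
grip_width: 0.0002
grasp_force: 0.0
```

Run:
```python
from h import *
import pickle
np.set_printoptions(precision=4,suppress=True)
c,m,g=pickle.load(open('wg.pkl','rb'))
a=atz(c,(297,210),.094);b=atz(c,(339,143),.094);d=a-b
print("bar",a,b,(a+b)/2,np.linalg.norm(d),np.degrees(np.arctan2(d[1],d[0])))
t=cal("top");e=lambda x,y:(220+x/4,130+y/4)
print("bar top",atz(t,e(148,273),.094),atz(t,e(205,222),.094))
s=env.get_obs();print(s["tool_pos"],s["tool_rot"],s["qpos"])
c,im=shot("wrist","wc.png")
for n in("hub","pointer","pocket"): print(n,[(x["location"],x["conf"]) for x in boxes_of("wrist",n)])
pickle.dump(c,open('wc.pkl','wb'))
```

```text
bar [0.5845 0.2081 0.094 ] [0.5315 0.2663 0.094 ] [0.558  0.2372 0.094 ] 0.0787517928150956 -47.73793177218286
bar top [0.5367 0.2524 0.094 ] [0.5835 0.2028 0.094 ]
[ 0.537  -0.1376  0.2887] [179.9289   0.021  163.6736] [-17.4056   5.2124  31.4132  92.0969  -2.8025  83.4351  87.8952]
hub [([307.5, 187.7], 0.57), ([590.7, 100.1], 0.43)]
pointer [([304.2, 187.0], 0.94)]
pocket [([304.3, 185.2], 0.89)]
```

View pics/wc.png

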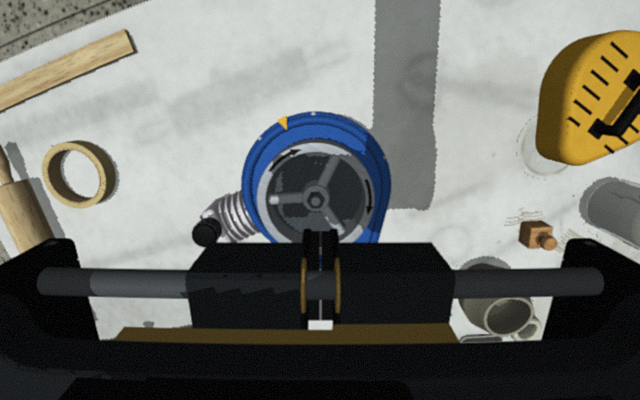

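Over the compressor, the wrist view shows the hub nut at (316,200), the pointer at (284,122), spokes to the left (275,200) and upper right (334,160), and the filter at (207,233). The red mark is hidden behind the fingers.

Run:
```python
from h import *
import pickle
np.set_printoptions(precision=4,suppress=True)
c=pickle.load(open('wc.pkl','rb'));t=cal("top");e=lambda x,y:(220+x/4,130+y/4)
print("tri",tri([(c,(316,200)),(t,e(602,251))]),"ptr",tri([(c,(284,122)),(t,e(610,350))]))
h=atz(c,(316,200),.128);p=atz(c,(284,122),.089)
print("hub",h,atz(t,e(602,251),.128),"ptr",p,atz(t,e(610,350),.089))
d=h-p;print("yaw",np.degrees(np.arctan2(d[1],d[0])),np.linalg.norm(d[:2]))
ang=lambda v:np.degrees(np.arctan2(v[1],v[0]))
for n,q in(("spL",(275,200)),("spU",(334,158))): print(n,ang(atz(c,q,.113)-h))
m=atz(t,e(648,203),.128)-atz(t,e(602,251),.128);print("mark",ang(m),np.linalg.norm(m))
print("filter",ang(atz(c,(207,233),.11)-h),np.linalg.norm((atz(c,(207,233),.11)-h)[:2]))
# rim overlay for check
im=cv2.imread('pics/wc.png')
best=None
g=cv2.GaussianBlur(cv2.cvtColor(im,cv2.COLOR_BGR2GRAY),(3,3),0).astype(float)
# fit rim outer top edge (bright steel in, blue outside) by max radial gradient
from scipy.ndimage import map_coordinates
b=im[...,0].astype(float)-im[...,2]
th=np.linspace(0,2*np.pi,180)
for dx in np.arange(-.012,.0121,.001):
  for dy in np.arange(-.012,.0121,.001):
    f=lambda r:proj(c,np.c_[h[0]+dx+r*np.cos(th),h[1]+dy+r*np.sin(th),np.full(180,.128)])
    o,i=f(.065),f(.059); ok=(o[:,1]<225)
    s=lambda q:map_coordinates(b,[q[:,1],q[:,0]],order=1)
    sc=(s(o)-s(i))[ok].mean()
    if best is None or sc>best[0]: best=(sc,dx,dy)
print("rimfit",best)
```

```text
tri (array([ 0.5564, -0.1479,  0.1349]), [np.float64(0.00038907883597909726), np.float64(0.0003890788359790465)]) ptr (array([ 0.4748, -0.1623,  0.0772]), [np.float64(0.00047931999411893384), np.float64(0.0004793199941188988)])
hub [ 0.5584 -0.1483  0.128 ] [ 0.5574 -0.1492  0.128 ] ptr [ 0.4745 -0.1604  0.089 ] [ 0.4738 -0.1612  0.089 ]
yaw 8.232493562103077 0.08472996762783104
spL -100.25141015740981
spU 139.24637297360673
mark -43.2370394671716 0.05921264163506779
filter -86.36941704614527 0.13310397080150355
rimfit (np.float64(86.07357842692689), np.float64(-0.0019999999999999914), np.float64(1.0408340855860843e-17))
```

Emit:
apply_moves:
  moves:
    - [0.031,-0.117,0.2,0,0,-0.155,0]
    - [0.031,-0.117,0.4,0,0,-0.155,0]
    - [0.031,-0.117,0.55,0,0,-0.155,0]
    - [0.031,-0.117,0.67,0,0,-0.155,0]
    - [0.031,-0.117,0.77,0,0,-0.155,0]
    - [0.031,-0.117,0.84,0,0,-0.155,0]
    - [0.031,-0.117,0.88,0,0,-0.155,0]
    - [0.031,-0.117,0.91,0,0,-0.155,0]
    - [0.031,-0.117,0.93,0,0,-0.155,0]
    - [0.031,-0.117,0.93,0,0,-0.155,0]

```text
time_s: 5.45
tool_pos: [0.5244, -0.159, 0.1027]
tool_rot: [180.0, 0.0, 177.0]
force: [0.2, 0.4, 0.2]
grip_width: 0.0008
grasp_force: 0.0
```

Run:
```python
import numpy as np
for st,n in((4,20),):
  L=[]
  a0=np.radians(20)  # angle of radial dir rel. tool x (ccw from above); tool y is clockwise side
  for k in range(1,n+1):
    d=np.radians(st*k); a=a0-d
    v=.034*np.array([np.cos(a)-np.cos(a0),-(np.sin(a)-np.sin(a0))])/.2
    L.append([round(v[0],3),round(v[1],3),0,0,0,round(d/1.5,3),0])
  print(str(L).replace("0.0,","0,"))
```

```text
[[np.float64(0.004), np.float64(0.011), 0, 0, 0, np.float64(0.047), 0], [np.float64(0.007), np.float64(0.023), 0, 0, 0, np.float64(0.093), 0], [np.float64(0.009), np.float64(0.034), 0, 0, 0, np.float64(0.14), 0], [np.float64(0.01), np.float64(0.046), 0, 0, 0, np.float64(0.186), 0], [np.float64(0.01), np.float64(0.058), 0, 0, 0, np.float64(0.233), 0], [np.float64(0.01), np.float64(0.07), 0, 0, 0, np.float64(0.279), 0], [np.float64(0.009), np.float64(0.082), 0, 0, 0, np.float64(0.326), 0], [np.float64(0.007), np.float64(0.093), 0, 0, 0, np.float64(0.372), 0], [np.float64(0.004), np.float64(0.105), 0, 0, 0, np.float64(0.419), 0], [np.float64(0.0), np.float64(0.116), 0, 0, 0, np.float64(0.465), 0], [np.float64(-0.004), np.float64(0.127), 0, 0, 0, np.float64(0.512), 0], [np.float64(-0.01), np.float64(0.138), 0, 0, 0, np.float64(0.559), 0], [np.float64(-0.016), np.float64(0.148), 0, 0, 0, np.float64(0.605), 0], [np.float64(-0.022), np.float64(0.158), 0, 0, 0, np.float64(0.652), 0], [np.float64(-0.03), np.float64(0.167), 0, 0, 0, np.float64(0.698), 0], [np.float64(-0.037), np.float64(0.176), 0, 0, 0, np.float64(0.745), 0], [np.float64(-0.046), np.float64(0.184), 0, 0, 0, np.float64(0.791), 0], [np.float64(-0.055), np.float64(0.192), 0, 0, 0, np.float64(0.838), 0], [np.float64(-0.065), np.float64(0.199), 0, 0, 0, np.float64(0.884), 0], [np.float64(-0.075), np.float64(0.205), 0, 0, 0, np.float64(0.931), 0]]
```

Emit:
apply_moves:
  moves:
    - [0.004,0.011,0,0,0,0.047,0]
    - [0.007,0.023,0,0,0,0.093,0]
    - [0.009,0.034,0,0,0,0.14,0]
    - [0.01,0.046,0,0,0,0.186,0]
    - [0.01,0.058,0,0,0,0.233,0]
    - [0.01,0.07,0,0,0,0.279,0]
    - [0.009,0.082,0,0,0,0.326,0]
    - [0.007,0.093,0,0,0,0.372,0]
    - [0.004,0.105,0,0,0,0.419,0]
    - [0,0.116,0,0,0,0.465,0]
    - [-0.004,0.127,0,0,0,0.512,0]
    - [-0.01,0.138,0,0,0,0.559,0]
    - [-0.016,0.148,0,0,0,0.605,0]
    - [-0.022,0.158,0,0,0,0.652,0]
    - [-0.03,0.167,0,0,0,0.698,0]

```text
time_s: 6.95
tool_pos: [0.5298, -0.1274, 0.1032]
tool_rot: [-179.8, -0.1, 116.8]
force: [-6.5, -1.2, 5.9]
grip_width: 0.0005
grasp_force: 3.3
```

Run:
```python
from h import *
np.set_printoptions(precision=4,suppress=True)
s=env.get_obs();print(s["tool_pos"],s["tool_rot"],s["force"],s["wrist_torque"])
d=s["tool_pos"]-[.557,-.1485,0];print(np.hypot(*d[:2]),np.degrees(np.arctan2(d[1],d[0])))
c,im=shot("top","t1.png")
c2=c;h=np.array([.557,-.1485,.128])
hsv=cv2.cvtColor(im,cv2.COLOR_RGB2HSV)
m=((hsv[...,0]<8)|(hsv[...,0]>172))&(hsv[...,1]>120)&(hsv[...,2]>70)
y,x=np.nonzero(m)
for p in zip(x,y):
    q=atz(c,p,.128)-h
    if np.hypot(q[0],q[1])<.08: print(p,np.degrees(np.arctan2(q[1],q[0])),np.hypot(q[0],q[1]))
```

```text
[ 0.5298 -0.1274  0.1032] [-179.7866   -0.0929  116.7834] [-6.4713 -1.2105  5.936 ] [-0.2516  1.5711  0.0669]
0.03441004808334707 142.09931120850717
```

Emit:
apply_moves:
  moves:
    - [0.004,0.011,0,0,0,0.047,0]
    - [0.007,0.023,0,0,0,0.093,0]
    - [0.009,0.034,0,0,0,0.14,0]
    - [0.01,0.046,0,0,0,0.186,0]
    - [0.01,0.058,0,0,0,0.233,0]
    - [0.01,0.07,0,0,0,0.279,0]
    - [0.009,0.082,0,0,0,0.326,0]
    - [0.007,0.093,0,0,0,0.372,0]
    - [0.004,0.105,0,0,0,0.419,0]
    - [0,0.116,0,0,0,0.465,0]
    - [-0.004,0.127,0,0,0,0.512,0]
    - [-0.01,0.138,0,0,0,0.559,0]
    - [-0.016,0.148,0,0,0,0.605,0]
    - [-0.022,0.158,0,0,0,0.652,0]
    - [-0.03,0.167,0,0,0,0.698,0]

```text
time_s: 8.5
tool_pos: [0.5594, -0.1112, 0.1027]
tool_rot: [-179.1, -0.1, 57.0]
force: [-16.8, 10.4, 14.0]
grip_width: 0.0006
grasp_force: 11.3
```

```bash
cat > chk.py <<'E'
from h import *
import sys
np.set_printoptions(precision=4,suppress=True)
s=env.get_obs();print(s["tool_pos"],s["tool_rot"],s["force"],s["wrist_torque"],s["qpos"])
d=s["tool_pos"]-[.557,-.1485,0];print(np.hypot(*d[:2]),np.degrees(np.arctan2(d[1],d[0])))
h=np.array([.557,-.1485,.128])
for n in("top","side"):
    c,im=shot(n,n+sys.argv[1]+".png")
    hsv=cv2.cvtColor(im,cv2.COLOR_RGB2HSV)
    m=((hsv[...,0]<8)|(hsv[...,0]>172))&(hsv[...,1]>100)&(hsv[...,2]>60)
    y,x=np.nonzero(m)
    for p in zip(x,y):
        q=atz(c,p,.128)-h
        if np.hypot(q[0],q[1])<.075: print(n,p,np.degrees(np.arctan2(q[1],q[0])),np.hypot(q[0],q[1]))
E
python3 chk.py 2
```

```text
[ 0.5594 -0.1112  0.1027] [-179.1062   -0.0722   57.0167] [-16.8336  10.3658  13.9512] [2.334  3.7256 0.2972] [-29.5661  18.2711  45.3682 103.6403 -14.6573  64.8831 -12.136 ]
0.03733545390473755 86.27803209711564
top (np.int64(385), np.int64(199)) -112.14180287330899 0.05549682755741688
top (np.int64(386), np.int64(199)) -110.81064314519686 0.05873686538930566
```

Emit:
apply_moves:
  moves:
    - [0.004,0.011,0,0,0,0.047,0]
    - [0.007,0.023,0,0,0,0.093,0]
    - [0.009,0.034,0,0,0,0.14,0]
    - [0.01,0.046,0,0,0,0.186,0]
    - [0.01,0.058,0,0,0,0.233,0]
    - [0.01,0.07,0,0,0,0.279,0]
    - [0.009,0.082,0,0,0,0.326,0]
    - [0.007,0.093,0,0,0,0.372,0]
    - [0.004,0.105,0,0,0,0.419,0]
    - [0,0.116,0,0,0,0.465,0]

```text
time_s: 9.6
tool_pos: [0.5789, -0.1159, 0.1022]
tool_rot: [-178.6, 0.5, 17.4]
force: [-17.6, 23.4, 16.8]
grip_width: 0.0007
grasp_force: 20.5
```

```bash
python3 chk.py 3
```

```text
[ 0.5789 -0.1159  0.1022] [-178.5912    0.4664   17.3715] [-17.584   23.3598  16.8349] [5.2345 3.9689 0.4954] [-32.756   23.5275  52.1124 100.6991 -20.9945  67.0285 -46.7904]
0.03927593442097636 56.15157823556726
top (np.int64(379), np.int64(204)) -141.97596357701954 0.04922686234793453
top (np.int64(379), np.int64(205)) -144.37027349846517 0.05202512973342265
top (np.int64(380), np.int64(205)) -141.3329341953791 0.054096561577530095
top (np.int64(380), np.int64(206)) -143.55384991130367 0.05686533768705296
```

Emit:
apply_moves:
  moves:
    - [0.0,0.007,0,0,0,0.023,0]
    - [-0.003,0.014,0,0,0,0.047,0]
    - [-0.006,0.021,0,0,0,0.07,0]
    - [-0.008,0.028,0,0,0,0.093,0]
    - [-0.007,0.034,0,0,0,0.116,0]
    - [-0.006,0.039,0,0,0,0.14,0]
    - [-0.005,0.045,0,0,0,0.163,0]
    - [-0.005,0.045,0,0,0,0.163,0]

```text
time_s: 10.5
tool_pos: [0.5838, -0.1192, 0.1021]
tool_rot: [-178.4, 0.5, 3.7]
force: [-11.8, 29.3, 14.4]
grip_width: 0.0001
grasp_force: 21.2
```

```bash
python3 chk.py 4
```

```text
[ 0.5838 -0.1192  0.1021] [-178.4227    0.5067    3.7347] [-11.7864  29.2912  14.3831] [6.7258 2.6881 0.4906] [-33.7748  25.1851  54.6878 100.1306 -23.4535  67.5952 -58.3033]
0.03968029073628065 47.547815271966286
top (np.int64(377), np.int64(205)) -151.17530649668373 0.04837559140883873
top (np.int64(377), np.int64(206)) -153.070630874491 0.05146762468629712
top (np.int64(377), np.int64(207)) -154.74847482584767 0.05460764174080118
top (np.int64(378), np.int64(207)) -151.50515327994933 0.056143023964329644
```

Run:
```python
from h import *
c,im=shot("wrist"); a=cv2.resize(im[60:330,170:470,::-1],(600,540),interpolation=cv2.INTER_CUBIC)
b=cv2.imread('pics/side4.png')[110:230,270:330]
cv2.imwrite('pics/mix.png',np.hstack([a,cv2.resize(b[30:120],(200,300)).repeat(1,0)[:540] if 0 else np.vstack([cv2.resize(b,(200,400)),np.zeros((140,200,3),np.uint8)])]))
```

```text
(no output)
```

View pics/mix.png

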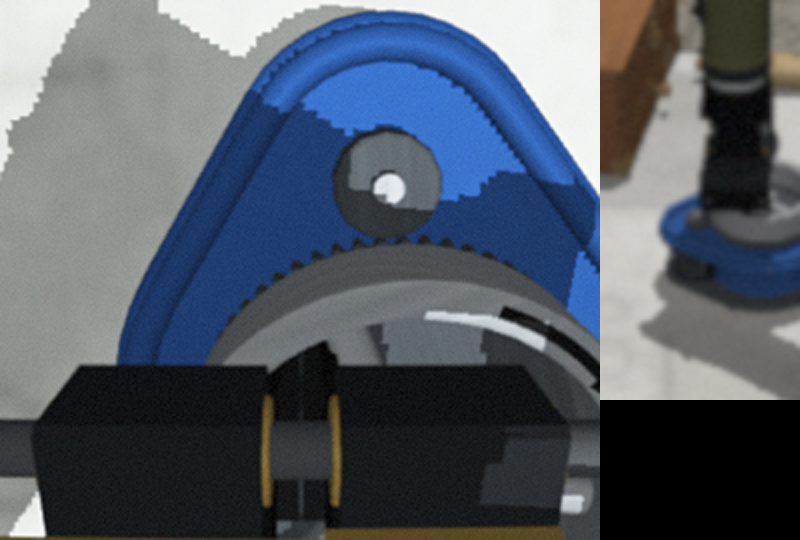

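The view shows the finger inside the rim against the spoke, the pinion cap at (387,187) and the deck nose at (390,15), with nothing else touching. The force is higher than expected, so I'll raise the tip slightly and see how it changes.

Emit:
apply_moves:
  moves:
    - [0,0,-0.008,0,0,0,0]
    - [0,0,-0.015,0,0,0,0]
    - [0,0,-0.02,0,0,0,0]
    - [0,0,-0.02,0,0,0,0]

```text
time_s: 11.05
tool_pos: [0.5837, -0.1193, 0.1026]
tool_rot: [-178.6, 0.5, 3.8]
force: [-3.2, 27.1, -8.6]
grip_width: 0.0
grasp_force: 17.7
```

```bash
python3 chk.py 5
```

```text
[ 0.5837 -0.1193  0.1026] [-178.581     0.5225    3.778 ] [-3.2366 27.0553 -8.5773] [6.0245 0.914  0.3306] [-33.9093  25.1107  54.7187 100.1437 -23.2382  67.5594 -58.4463]
0.039548664222622626 47.61303441219269
top (np.int64(377), np.int64(206)) -153.070630874491 0.05146762468629712
top (np.int64(377), np.int64(207)) -154.74847482584767 0.05460764174080118
top (np.int64(378), np.int64(207)) -151.50515327994933 0.056143023964329644
```

Emit:
apply_moves:
  moves:
    - [0.001,0.006,0,0,0,0.023,0]
    - [0.002,0.011,0,0,0,0.047,0]
    - [0.003,0.017,0,0,0,0.07,0]
    - [0.003,0.022,0,0,0,0.093,0]
    - [0.003,0.022,0,0,0,0.093,0]
    - [0.003,0.022,0,0,0,0.093,0]

```text
time_s: 11.75
tool_pos: [0.5844, -0.1194, 0.1026]
tool_rot: [-178.3, 0.9, -4.1]
force: [-6.3, 34.1, -2.8]
grip_width: 0.0004
grasp_force: 22.7
```

```bash
python3 chk.py 6
```

```text
[ 0.5844 -0.1194  0.1026] [-178.2964    0.8628   -4.06  ] [-6.3438 34.1397 -2.8118] [7.6576 1.5674 0.3975] [-34.5507  26.0544  56.2201  99.8741 -24.6974  68.2506 -65.1062]
0.03993630884757854 46.72454301982407
top (np.int64(376), np.int64(206)) -156.6616597024055 0.050027768664126386
top (np.int64(377), np.int64(206)) -153.070630874491 0.05146762468629712
top (np.int64(377), np.int64(207)) -154.74847482584767 0.05460764174080118
top (np.int64(377), np.int64(208)) -156.24178775234145 0.057787432379553125
```

Emit:
apply_moves:
  moves:
    - [-0.005,-0.03,0,0,0,0,0]
    - [-0.01,-0.06,0,0,0,0,0]
    - [-0.018,-0.09,0,0,0,0,0]
    - [-0.021,-0.11,0,0,0,0,0]
    - [-0.05,-0.115,0,0,0,0,0]
    - [-0.08,-0.118,0,0,0,0,0]
    - [-0.115,-0.118,0,0,0,0,0]
    - [-0.115,-0.118,0,0,0,0,0]

```text
time_s: 12.65
tool_pos: [0.565, -0.1175, 0.1072]
tool_rot: [-180.0, -0.1, -5.0]
force: [0.5, 0.0, -0.9]
grip_width: 0.0002
grasp_force: 0.0
```

```bash
python3 chk.py 7
```

```text
[ 0.565  -0.1175  0.1072] [-179.9675   -0.0662   -5.0258] [ 0.5013  0.034  -0.8694] [-0.0442  0.2054 -0.0244] [-39.2525  22.5006  58.8791 103.4869 -21.0867  65.883  -68.5084]
0.03203476973530823 75.4543395065511
top (np.int64(377), np.int64(206)) -153.070630874491 0.05146762468629712
top (np.int64(377), np.int64(207)) -154.74847482584767 0.05460764174080118
top (np.int64(377), np.int64(208)) -156.24178775234145 0.057787432379553125
```

Emit:
apply_moves:
  moves:
    - [0,0,-0.12,0,0,0,0]
    - [0,0,-0.22,0,0,0,0.36]
    - [-0.051,-0.126,-0.22,0,0,-0.058,0.36]
    - [-0.051,-0.126,-0.22,0,0,-0.058,0.36]
    - [-0.051,-0.126,-0.22,0,0,-0.058,0.36]
    - [-0.051,-0.126,-0.22,0,0,-0.058,0.36]

```text
time_s: 13.35
tool_pos: [0.5577, -0.0914, 0.1505]
tool_rot: [180.0, -0.0, -0.0]
force: [0.4, -0.3, -0.3]
grip_width: 0.0287
grasp_force: 0.0
```

Run:
```python
from h import *
import pickle
np.set_printoptions(precision=4,suppress=True)
s=env.get_obs();print(s["tool_pos"],s["tool_rot"],s["grip_width"],s["qpos"])
c,im=shot("wrist","wp.png");pickle.dump(c,open('wp.pkl','wb'))
print(proj(c,[[.557,-.0915-.015,.1],[.557,-.0915+.015,.1]]))
```

```text
[ 0.5577 -0.0914  0.1505] [179.9591  -0.0093  -0.0297] 0.02867198028257936 [-44.6261  17.2767  60.4239 102.5344 -15.9702  69.4697 -69.6546]
[[341.3042 215.8876]
 [298.2209 215.8988]]
```

View pics/wp.png

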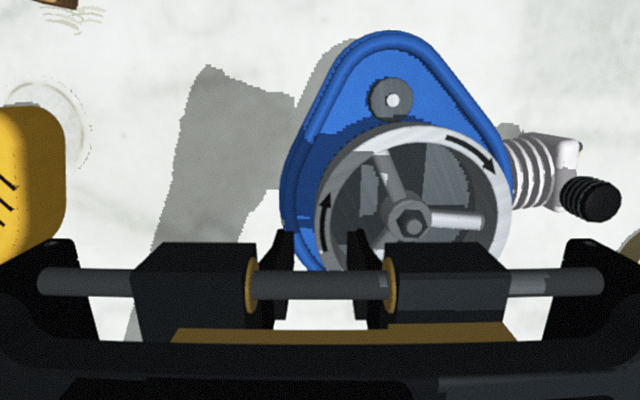

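The hub nut is at (412,220), spokes run to (378,160) and (490,215), the pinion cap is at (392,99), and the open fingers straddle the left rim wall.

Run:
```python
from h import *
import pickle
np.set_printoptions(precision=4,suppress=True)
c=pickle.load(open('wp.pkl','rb'));ang=lambda v:np.degrees(np.arctan2(v[1],v[0]))
h=atz(c,(412,220),.128);k=atz(c,(391.5,99),.094)
c0=pickle.load(open('wc.pkl','rb'));print("tri hub",tri([(c,(412,220)),(c0,(316,200))]))
print("hub",h,"cap",k,ang(k-h),np.linalg.norm((k-h)[:2]))
for q in((378,160),(490,215)):print("spoke",ang(atz(c,q,.113)-h))
# blue deck outline -> nose symmetry: rim fit too
im=cv2.imread('pics/wp.png')
from scipy.ndimage import map_coordinates
b=im[...,0].astype(float)-im[...,2];th=np.radians(np.arange(-20,75,1.));best=(-1e9,)
for dx in np.arange(-.01,.0101,.001):
  for dy in np.arange(-.01,.0101,.001):
    f=lambda r:proj(c,np.c_[h[0]+dx+r*np.cos(th),h[1]+dy+r*np.sin(th),np.full(len(th),.128)])
    s=lambda q:map_coordinates(b,[q[:,1],q[:,0]],order=1)
    sc=(s(f(.065))-s(f(.059))).mean()
    if sc>best[0]:best=(sc,dx,dy)
print(best)
```

```text
tri hub (array([ 0.5612, -0.1497,  0.1194]), [np.float64(0.000634396232042822), np.float64(0.0006343962320428124)])
hub [ 0.5646 -0.1477  0.128 ] cap [ 0.6355 -0.1382  0.094 ] 7.7021593331463185 0.07154238109263471
spoke 30.313093797619302
spoke -92.47487800858329
(np.float64(82.69336978235178), np.float64(-0.002000000000000007), np.float64(0.0009999999999999905))
```

Emit:
apply_moves:
  moves:
    - [0.01,0,0.08,0,0,0,0.36]
    - [0.01,0,0.15,0,0,0,0.36]
    - [0.01,0,0.2,0,0,0,0.36]
    - [0.01,0,0.232,0,0,0,0.36]
    - [0.01,0,0.232,0,0,0,0.36]
    - [0.01,0,0.232,0,0,0,0]
    - [0.01,0,0.232,0,0,0,0]
    - [0.01,0,0.232,0,0,0,0]
    - [0.01,0,0.232,0,0,0,0]
    - [0.01,0,0.232,0,0,0,0]
  grip_force: 40

```text
time_s: 14.4
tool_pos: [0.56, -0.0925, 0.1047]
tool_rot: [179.9, -0.1, -0.0]
force: [0.5, -4.4, -0.7]
grip_width: 0.01
grasp_force: 39.2
```

Run:
```python
import numpy as np
L=[]
for k in range(1,18):
  d=np.radians(2*k)  # tool y = inward radial (-y world); x = world x, cw => +x
  L.append([float(round(.0572*np.sin(d)/.2,3)),float(round(.0572*(1-np.cos(d))/.2,3)),0,0,0,float(round(d/1.5,3)),0])
print(L)
```

```text
[[0.01, 0.0, 0, 0, 0, 0.023, 0], [0.02, 0.001, 0, 0, 0, 0.047, 0], [0.03, 0.002, 0, 0, 0, 0.07, 0], [0.04, 0.003, 0, 0, 0, 0.093, 0], [0.05, 0.004, 0, 0, 0, 0.116, 0], [0.059, 0.006, 0, 0, 0, 0.14, 0], [0.069, 0.008, 0, 0, 0, 0.163, 0], [0.079, 0.011, 0, 0, 0, 0.186, 0], [0.088, 0.014, 0, 0, 0, 0.209, 0], [0.098, 0.017, 0, 0, 0, 0.233, 0], [0.107, 0.021, 0, 0, 0, 0.256, 0], [0.116, 0.025, 0, 0, 0, 0.279, 0], [0.125, 0.029, 0, 0, 0, 0.303, 0], [0.134, 0.033, 0, 0, 0, 0.326, 0], [0.143, 0.038, 0, 0, 0, 0.349, 0], [0.152, 0.043, 0, 0, 0, 0.372, 0], [0.16, 0.049, 0, 0, 0, 0.396, 0]]
```

Emit:
apply_moves:
  moves:
    - [0.01,0.003,0,0,0,0.023,0]
    - [0.02,0.006,0,0,0,0.047,0]
    - [0.03,0.008,0,0,0,0.07,0]
    - [0.04,0.009,0,0,0,0.093,0]
    - [0.05,0.01,0,0,0,0.116,0]
    - [0.059,0.012,0,0,0,0.14,0]
    - [0.069,0.014,0,0,0,0.163,0]
    - [0.079,0.017,0,0,0,0.186,0]
    - [0.088,0.02,0,0,0,0.209,0]
    - [0.098,0.023,0,0,0,0.233,0]

```text
time_s: 15.4
tool_pos: [0.5748, -0.0946, 0.1046]
tool_rot: [180.0, 0.6, -20.0]
force: [-13.5, 0.9, 14.1]
grip_width: 0.0111
grasp_force: 39.8
```

```bash
sed -i 's/\.557,-\.1485/.560,-.1500/g' chk.py; python3 chk.py 8
```

```text
[ 0.5748 -0.0946  0.1046] [179.9991   0.622  -20.0157] [-13.5417   0.8785  14.0565] [0.0918 3.1897 0.6904] [-42.3002  25.4997  61.2391 102.2933 -24.1733  67.379  -83.5712]
0.05738037096753758 75.07394024357404
top (np.int64(373), np.int64(207)) -171.51914789362894 0.05316167063306451
top (np.int64(373), np.int64(208)) -172.05110065143265 0.05662456385850414
top (np.int64(373), np.int64(209)) -172.52136264479537 0.060089647995764155
```

Emit:
apply_moves:
  moves:
    - [0.01,0,0,0,0,0.023,0]
    - [0.02,0.001,0,0,0,0.047,0]
    - [0.03,0.002,0,0,0,0.07,0]
    - [0.04,0.003,0,0,0,0.093,0]
    - [0.05,0.004,0,0,0,0.116,0]
    - [0.05,0.004,0,0,0,0.116,0]

```text
time_s: 16.1
tool_pos: [0.5853, -0.0985, 0.1046]
tool_rot: [179.9, 0.5, -29.9]
force: [-10.5, 0.1, 13.0]
grip_width: 0.0106
grasp_force: 39.1
```

```bash
python3 chk.py 9
```

```text
[ 0.5853 -0.0985  0.1046] [179.9463   0.454  -29.9426] [-10.4836   0.1308  12.9592] [0.1517 2.442  0.5355] [-42.1038  27.9154  62.6599 100.8893 -26.6493  68.2409 -91.6317]
0.0573896937855674 63.85599336481428
top (np.int64(370), np.int64(208)) 177.32229353323294 0.0562848189364941
top (np.int64(370), np.int64(209)) 177.4728721959643 0.059779147918709134
```

Emit:
apply_moves:
  moves:
    - [-0.01,0,-0.005,0,0,0,0]
    - [-0.018,0,-0.01,0,0,0,0]
    - [-0.018,0,-0.01,0,0,0,0.36]
    - [-0.018,0,-0.01,0,0,0,0.36]
    - [-0.018,0,-0.01,0,0,0,0.36]
    - [-0.018,0,-0.1,0,0,0,0.36]
    - [-0.018,0,-0.25,0,0,0,0.36]
    - [-0.018,0,-0.5,0,0,0,0.36]
    - [-0.018,0,-0.7,0,0,0,0.36]
    - [-0.018,0,-0.7,0,0,0,0.36]

```text
time_s: 17.2
tool_pos: [0.5885, -0.0991, 0.2516]
tool_rot: [-179.7, -0.6, -30.0]
force: [-0.2, -0.0, -0.6]
grip_width: 0.0313
grasp_force: 0.0
```

```bash
python3 chk.py 10
python3 - <<'E'
from h import *
import pickle
c,im=shot("wrist","wq.png");pickle.dump(c,open('wq.pkl','wb'))
E
```

```text
[ 0.5885 -0.0991  0.2516] [-179.6679   -0.5559  -29.9814] [-0.2254 -0.0351 -0.5517] [-0.008   0.1678  0.0223] [-46.6512  19.2757  67.2684  91.0153 -18.1758  81.109  -97.8552]
0.05831990776877243 60.758050910978646
```

View pics/wq.png

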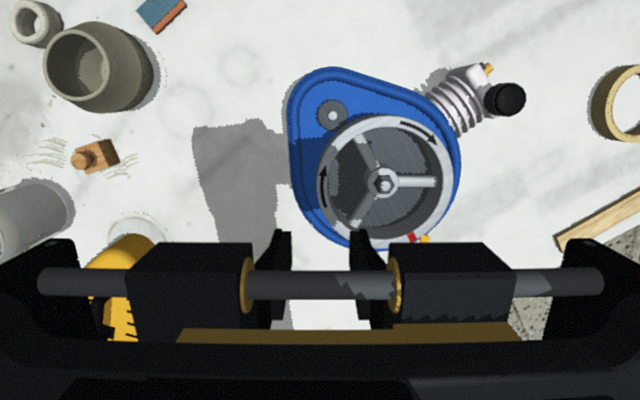

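The red mark at (412,238) stands just past the yellow pointer at (425,239), with the hub at (384,183) and cap at (331,115). Next I fit the compressor pose from the deck outlines in three wrist views.

```bash
cat > fit.py <<'E'
from h import *
import pickle
from scipy.optimize import least_squares
from scipy.spatial import cKDTree
np.set_printoptions(precision=4,suppress=True)
def egg(R,r,L,n=400):
    a=np.arccos((R-r)/L); t=np.linspace(a,2*np.pi-a,n); u=np.linspace(-a,a,n//2)
    p=np.r_[np.c_[R*np.cos(t),R*np.sin(t)],np.c_[L+r*np.cos(u),r*np.sin(u)]]
    p=np.r_[p,p[:1]]; return np.concatenate([p[i]+(p[i+1]-p[i])*np.linspace(0,1,8 if np.linalg.norm(p[i+1]-p[i])<.01 else 60)[:,None] for i in range(len(p)-1)])
def world(e,q,z):
    c,s=np.cos(q[2]),np.sin(q[2]); return np.c_[q[0]+c*e[:,0]-s*e[:,1],q[1]+s*e[:,0]+c*e[:,1],np.full(len(e),z)]
V=[(pickle.load(open(n+'.pkl','rb')),cv2.imread(f'pics/{n}.png')) for n in("wc","wp","wq")]
P=[]
for c,im in V:
    hsv=cv2.cvtColor(im,cv2.COLOR_BGR2HSV)
    m=((hsv[...,0]>98)&(hsv[...,0]<122)&(hsv[...,1]>110)&(hsv[...,2]>40)).astype(np.uint8)
    m=cv2.morphologyEx(m,cv2.MORPH_OPEN,np.ones((3,3)))
    n,l,st,_=cv2.connectedComponentsWithStats(m); i=1+np.argmax(st[1:,4]); m=(l==i).astype(np.uint8)
    ct=cv2.convexHull(max(cv2.findContours(m,0,1)[0],key=len))[:,0]
    full=max(cv2.findContours(m,0,1)[0],key=len)[:,0].astype(float)
    d=np.array([cv2.pointPolygonTest(ct,tuple(map(float,p)),True) for p in full])
    k=(d<2.5)&(full[:,1]<228); P.append(full[k]); 
def res(q,z,R,views):
    e=egg(R,R-.044,.076)
    out=[]
    for i in views:
        d=cKDTree(proj(V[i][0],world(e,q,z))).query(P[i])[0]; out.append(d)
    return np.concatenate(out)
if __name__=="__main__":
    for z in(.08,.074):
      for vs in((0,1,2),(0,),(1,),(2,)):
        r=least_squares(res,[.56,-.149,np.radians(8)],args=(z,.09,vs),loss='soft_l1',x_scale=[.01,.01,.1],diff_step=1e-3)
        print(z,vs,r.x[:2],np.degrees(r.x[2]),np.mean(np.abs(res(r.x,z,.09,vs))))
    c=V[2][0];ang=lambda v:np.degrees(np.arctan2(v[1],v[0]))
    h=atz(c,(384,183),.128);k=atz(c,(331,115),.094);p=atz(c,(425,239),.089);mk=atz(c,(412,238),.128)
    print("hub",h,"cap",ang(k-h),np.linalg.norm((k-h)[:2]),"ptr",ang(h-p),np.linalg.norm((h-p)[:2]),"mark",ang(mk-h),np.linalg.norm((mk-h)[:2]))
    for q in((365,140),(435,182),(358,222)): print(ang(atz(c,q,.113)-h))
E
python3 fit.py
```

```text
0.08 (0, 1, 2) [ 0.5579 -0.1494] 8.070961711295626 1.4564074210357594
0.08 (0,) [ 0.5614 -0.1497] -18.349357785432296 1.1376853086651673
0.08 (1,) [ 0.5575 -0.1493] 8.048164615530796 0.9489317540004116
0.08 (2,) [ 0.5578 -0.1488] 7.041567553837602 1.2418000400018303
0.074 (0, 1, 2) [ 0.5593 -0.1503] 8.29358688736961 0.7530048532382533
0.074 (0,) [ 0.5612 -0.15  ] 5.5501536032628165 0.5561130749098491
0.074 (1,) [ 0.5592 -0.1505] 8.203069256296867 0.47068233305847745
0.074 (2,) [ 0.5585 -0.1496] 7.721331552796056 0.5169847637489337
hub [ 0.5626 -0.1501  0.128 ] cap 9.225416865062842 0.07418755335439314 ptr 7.811954159952862 0.0911006129860626 mark 179.04879423450183 0.06103507697350594
-5.617720140863748
-123.00637098373318
124.98424990605636
```

Emit:
apply_moves:
  moves:
    - [-0.05,-0.07,0,0,0,-0.095,0.5]
    - [-0.1,-0.14,0,0,0,-0.19,0.5]
    - [-0.15,-0.21,0,0,0,-0.285,0.5]
    - [-0.2,-0.28,0,0,0,-0.38,0.5]
    - [-0.25,-0.35,0,0,0,-0.475,0.5]
    - [-0.3,-0.42,0,0,0,-0.57,0.5]
    - [-0.35,-0.49,0,0,0,-0.665,0.5]
    - [-0.4,-0.56,0,0,0,-0.76,0.5]
    - [-0.45,-0.63,0,0,0,-0.85,0.5]
    - [-0.485,-0.69,0,0,0,-0.945,0.5]
    - [-0.485,-0.69,0,0,0,-0.945,0.5]

```text
time_s: 18.45
tool_pos: [0.5689, 0.0733, 0.2427]
tool_rot: [-179.9, 0.1, 51.5]
force: [0.0, -0.1, -0.3]
grip_width: 0.0433
grasp_force: 0.0
```

Emit:
apply_moves:
  moves:
    - [0.06,-0.06,0,0,0,-0.095,0.5]
    - [0.12,-0.12,0,0,0,-0.19,0.5]
    - [0.18,-0.18,0,0,0,-0.285,0.5]
    - [0.24,-0.24,0,0,0,-0.38,0.5]
    - [0.3,-0.3,0,0,0,-0.475,0.5]
    - [0.36,-0.36,0,0,0,-0.57,0.5]
    - [0.42,-0.42,0,0,0,-0.665,0.5]
    - [0.48,-0.48,0,0,0,-0.76,0.5]
    - [0.54,-0.53,0,0,0,-0.85,0.5]
    - [0.605,-0.587,0,0,0,-0.945,0.5]
    - [0.605,-0.587,0,0,0,-0.945,0.5]
    - [0.605,-0.587,0,0,0,-0.945,0.5]

```text
time_s: 19.65
tool_pos: [0.5541, 0.2368, 0.2434]
tool_rot: [-179.9, 0.0, 132.1]
force: [-0.3, -0.3, 0.1]
grip_width: 0.0437
grasp_force: 0.0
```

Run:
```python
from h import *
import pickle
np.set_printoptions(precision=4,suppress=True)
s=env.get_obs();print(s["tool_pos"],s["tool_rot"],s["qpos"])
c,im=shot("wrist","wg2.png");pickle.dump(c,open('wg2.pkl','wb'))
hsv=cv2.cvtColor(im,cv2.COLOR_RGB2HSV)
yel=((hsv[...,0]>15)&(hsv[...,0]<30)&(hsv[...,1]>120)).astype(np.uint8)
n,l,st,ce=cv2.connectedComponentsWithStats(yel);i=1+np.argmax(st[1:,4]);print(st[i],ce[i])
m=cv2.drawContours(np.zeros_like(yel),[cv2.convexHull(np.argwhere(l==i)[:,::-1].astype(np.int32))],0,1,-1)
blk=((im.max(2)<45)&(m>0)).astype(np.uint8);blk[235:]=0
blk=cv2.morphologyEx(blk,cv2.MORPH_OPEN,np.ones((5,5)))
n,l,st,ce=cv2.connectedComponentsWithStats(blk)
for j in range(1,n):
    if st[j,4]>100:
        r=cv2.minAreaRect(np.argwhere(l==j)[:,::-1].astype(np.float32));print(st[j],ce[j],r)
```

```text
[0.5541 0.2368 0.2434] [-179.8919    0.0385  132.1452] [-55.6452  13.4822  35.6789  89.6049  -7.871   79.5592  22.8707]
[  261    95   131   155 12945] [325.9669 164.4779]
[ 318  141   17   83 1140] [326.3947 180.5377] ((326.0, 182.0), (82.0, 16.0), 90.0)
```

View pics/wg2.png

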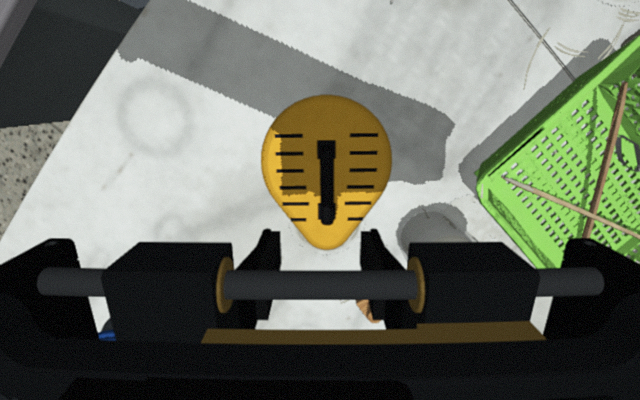

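The bar is vertical in the picture, from (327,141) to (327,224), so it is aligned with the tool. The jar stands right of the nose at about (430,225).

Run:
```python
from h import *
import pickle
np.set_printoptions(precision=4,suppress=True)
c1=pickle.load(open('wg.pkl','rb'))[0];c=pickle.load(open('wg2.pkl','rb'));t=cal("top")
a=atz(c,(327,142),.094);b=atz(c,(327,224),.094);d=b-a
print(a,b,(a+b)/2,np.linalg.norm(d),np.degrees(np.arctan2(d[1],d[0])))
print("tri ends",tri([(c,(327,224)),(c1,(297,211))]),tri([(c,(327,142)),(c1,(339,143))]))
j=atz(t,(255.5,145.5),.136);g=(a+b)/2
psi=np.radians(132.1);X=np.array([np.cos(psi),np.sin(psi)]);Y=np.array([np.sin(psi),-np.cos(psi)])
print("jar",j,"in tool",(j-g)[:2]@X,(j-g)[:2]@Y)
s=env.get_obs();e=(g-s["tool_pos"])[:2];print("move",e@X/.2,e@Y/.2,s["tool_pos"][2])
```

```text
[0.5331 0.269  0.094 ] [0.59  0.207 0.094] [0.5615 0.238  0.094 ] 0.08409467871713182 -47.47183743914199
tri ends (array([0.5898, 0.2059, 0.0872]), [np.float64(0.002109362426577323), np.float64(0.0021093624265771903)]) (array([0.5357, 0.2668, 0.0662]), [np.float64(0.00024827771445894354), np.float64(0.0002482777144587608)])
jar [0.7191 0.2574 0.136 ] in tool -0.0912093878563705 0.12987496950983685
move -0.017458784965106677 0.03259976423151718 0.24368968802020288
```

Emit:
apply_moves:
  moves:
    - [-0.013,0.032,0.2,0,0,-0.003,0.5]
    - [-0.013,0.032,0.4,0,0,-0.003,0.5]
    - [-0.013,0.032,0.55,0,0,-0.003,0.5]
    - [-0.013,0.032,0.68,0,0,-0.003,0.5]
    - [-0.013,0.032,0.77,0,0,-0.003,0.5]
    - [-0.013,0.032,0.83,0,0,-0.003,0.5]
    - [-0.013,0.032,0.862,0,0,-0.003,0.5]
    - [-0.013,0.032,0.862,0,0,-0.003,0.5]
    - [-0.013,0.032,0.862,0,0,-0.003,0]
    - [-0.013,0.032,0.862,0,0,-0.003,0]
    - [-0.013,0.032,0.862,0,0,-0.003,0]
    - [-0.013,0.032,0.862,0,0,-0.003,0]
    - [-0.013,0.032,0.862,0,0,-0.003,0]
    - [-0.013,0.032,0.862,0,0,-0.003,0]
  grip_force: 45

```text
time_s: 21.1
tool_pos: [0.5605, 0.2405, 0.0721]
tool_rot: [-180.0, -0.0, 132.7]
force: [-1.3, -1.2, 3.6]
grip_width: 0.0136
grasp_force: 45.0
```

Emit:
apply_moves:
  moves:
    - [0,0,-0.03,0,0,0,0]
    - [0,0,-0.1,0,0,0,0]
    - [0,0,-0.25,0,0,0,0]
    - [0,0,-0.45,0,0,0,0]
    - [0,0,-0.65,0,0,0,0]
    - [0,0,-0.82,0,0,0,0]
    - [0,0,-0.82,0,0,0,0]
    - [0,0,-0.82,0,0,0,0]

```text
time_s: 21.9
tool_pos: [0.5609, 0.2407, 0.2367]
tool_rot: [179.9, 0.0, 132.7]
force: [-0.3, 0.1, -3.2]
grip_width: 0.0136
grasp_force: 45.0
```

```bash
cat > gfit.py <<'E'
from fit import *
def gcont(im,rowmax):
    hsv=cv2.cvtColor(im,cv2.COLOR_BGR2HSV)
    m=((hsv[...,0]>14)&(hsv[...,0]<31)&(hsv[...,1]>110)&(hsv[...,2]>50)).astype(np.uint8);m[rowmax+4:]=0
    n,l,st,_=cv2.connectedComponentsWithStats(m);i=1+np.argmax(st[1:,4])
    h=cv2.convexHull(np.argwhere(l==i)[:,::-1].astype(np.int32))
    f=max(cv2.findContours((l==i).astype(np.uint8),0,1)[0],key=len)[:,0].astype(float)
    d=np.array([cv2.pointPolygonTest(h,tuple(map(float,p)),True) for p in f])
    return f[(d<2)&(f[:,1]<rowmax)]
E=egg(.074,.030,.076)
def gres(q,vs,z0):
    o=[]
    for c,P in vs:
        W=np.r_[proj(c,world(E,q,z0)),proj(c,world(egg(.072,.028,.076),q,z0+.058))].astype(np.float32)
        h=cv2.convexHull(W)
        o.append([cv2.pointPolygonTest(h,tuple(map(float,p)),True) for p in P])
    return np.concatenate(o)
def gfit(vs,z0,q0):
    r=least_squares(gres,q0,args=(vs,z0),loss='soft_l1',x_scale=[.01,.01,.1],diff_step=1e-3)
    q=r.x;return q[:2]+.018*np.array([np.cos(q[2]),np.sin(q[2])]),np.degrees(q[2]),np.mean(np.abs(gres(q,vs,z0)))
E
python3 - <<'E'
from gfit import *
c1=pickle.load(open('wg.pkl','rb'))[0];c2=pickle.load(open('wg2.pkl','rb'))
v=[(c1,gcont(cv2.imread('pics/wg.png'),235)),(c2,gcont(cv2.imread('pics/wg2.png'),228))]
q0=[.548,.251,np.radians(-47.5)]
print("pre",gfit(v,0,q0),gfit(v[:1],0,q0),gfit(v[1:],0,q0))
s=env.get_obs();print(s["tool_pos"],s["tool_rot"],s["force"],s["grip_width"],s["qpos"])
c,im=shot("wrist","wh.png");pickle.dump(c,open('wh.pkl','wb'))
P=gcont(im[...,::-1].copy(),225);print(len(P),P.min(0),P.max(0))
print("hand",gfit([(c,P)],s["tool_pos"][2]-.0721,q0),len(P))
shot("side","sh.png")
E
```

```text
pre (array([0.5647, 0.2344]), np.float64(-45.69230841897081), np.float64(1.1603044678133776)) (array([0.5645, 0.2343]), np.float64(-45.19678582703001), np.float64(1.1271579856884846)) (array([0.5646, 0.2342]), np.float64(-47.584353689510735), np.float64(1.1858160626705359))
[0.5609 0.2407 0.2367] [179.8929   0.004  132.7384] [-0.2515  0.1308 -3.1794] 0.013580549195603357 [-55.2987  14.5931  35.7029  89.2372  -8.6567  78.8487  23.9287]
375 [201.  89.] [440. 224.]
hand (array([0.5659, 0.2352]), np.float64(-47.06011227679254), np.float64(1.9809644620092288)) 375
```

```bash
cat >> gfit.py <<'E'
def g2(q,vs):
    o=[]
    for c,P,z0,k in vs:
        p=q[:3] if k==0 else q[3:6]
        W=np.r_[proj(c,world(E,p,z0)),proj(c,world(egg(.074-q[6],.030-q[6],.076),p,z0+.058)),proj(c,world(E,p,z0+.058-q[7]))].astype(np.float32)
        h=cv2.convexHull(W);o.append([cv2.pointPolygonTest(h,tuple(map(float,x)),True) for x in P])
    return np.concatenate(o)
E
python3 - <<'E'
from gfit import *
c1=pickle.load(open('wg.pkl','rb'))[0];c2=pickle.load(open('wg2.pkl','rb'));c3=pickle.load(open('wh.pkl','rb'))
im=cv2.imread('pics/wh.png')
v=[(c1,gcont(cv2.imread('pics/wg.png'),236),0,0),(c2,gcont(cv2.imread('pics/wg2.png'),252),0,0),(c3,gcont(im,225),.1646,1)]
for vs,n in((v[:2],"pre"),(v[1:2],"wg2"),(v,"all")):
    q0=[.551,.247,-.82,.551,.247,-.82,.006,.006]
    r=least_squares(g2,q0,args=(vs,),loss='soft_l1',x_scale=[.01,.01,.1]*2+[.01,.01],diff_step=1e-3,bounds=([-2]*6+[0,0],[2]*6+[.03,.03]))
    q=r.x;rs=g2(q,vs)
    for k in(0,3):
        u=np.array([np.cos(q[k+2]),np.sin(q[k+2])]);g=q[k:k+2]+.018*u;d=g-[.5609,.2407];t=np.radians(-47.3);U=np.array([np.cos(t),np.sin(t)])
        print(n,k,g,np.degrees(q[k+2]),"along",d@U,"across",d@[-U[1],U[0]],q[6:],np.abs(rs).mean(),len(rs))
P=v[2][1];ov=im.copy()
W=np.r_[proj(c3,world(E,q[3:6],.1646)),proj(c3,world(egg(.074-q[6],.030-q[6],.076),q[3:6],.2226))]
for x in W: cv2.circle(ov,tuple(int(a) for a in x),0,(0,0,255),-1)
cv2.imwrite('pics/ov.png',cv2.resize(ov[60:300,170:470],(750,600)))
E
```

```text
pre 0 [0.5658 0.2336] -47.288034108851214 along 0.008594378584851622 across -0.0012034573834763841 [0.0061 0.0168] 0.3313046555993893 749
pre 3 [0.5524 0.2406] -46.9825392007275 along -0.005680973128197744 across -0.006308613792831927 [0.0061 0.0168] 0.3313046555993893 749
wg2 0 [0.5658 0.2332] -47.27306518571105 along 0.008808455716197566 across -0.0014748581609216975 [0.0063 0.0167] 0.29061572140368586 382
wg2 3 [0.559  0.2319] -46.9825392007275 along 0.005206268772072947 across -0.007375524006420961 [0.0063 0.0167] 0.29061572140368586 382
all 0 [0.5656 0.2337] -47.173493611608194 along 0.008383075785228268 across -0.00129633834444262 [0.005 0.015] 0.4382132575286147 1124
all 3 [0.5667 0.2349] -45.9121522391409 along 0.008191123520609002 across 0.0003576988138655248 [0.005 0.015] 0.4382132575286147 1124
```

View pics/ov.png

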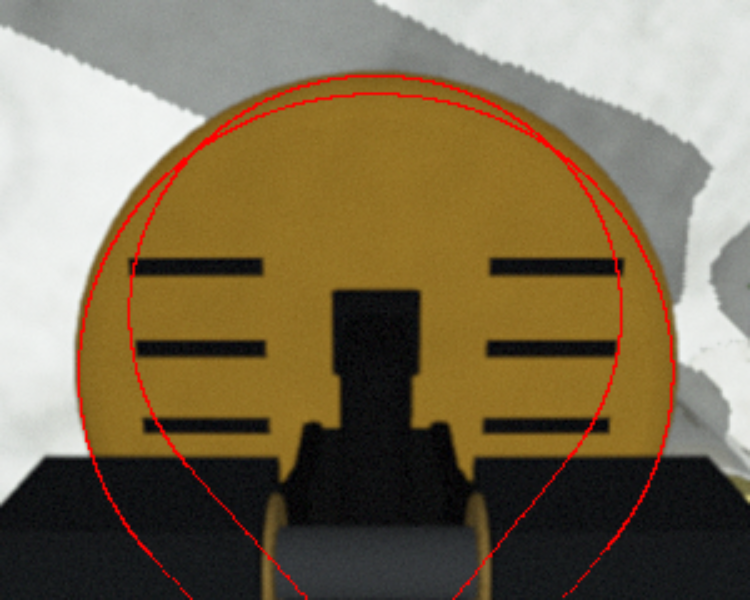

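The silhouette fits and the post flange both put the guard's grip centre about 8 mm noseward of my grasp, yaw-aligned with the tool. I'll allow for that and carry it over the compressor.

Emit:
apply_moves:
  moves:
    - [-0.06,-0.05,-0.02,0,0,0,0]
    - [-0.17,-0.15,-0.04,0,0,0,0]
    - [-0.29,-0.255,-0.04,0,0,0,0]
    - [-0.41,-0.36,-0.04,0,0,0,0]
    - [-0.53,-0.465,-0.04,0,0,0,0]
    - [-0.64,-0.565,-0.04,0,0,0,0]
    - [-0.73,-0.645,-0.04,0,0,0,0]

```text
time_s: 22.7
tool_pos: [0.564, 0.0418, 0.243]
tool_rot: [-179.9, -0.0, 132.6]
force: [0.4, 0.0, -2.5]
grip_width: 0.0138
grasp_force: 45.0
```

Emit:
apply_moves:
  moves:
    - [-0.09,-0.08,0,0,0,-0.04,0]
    - [-0.2,-0.18,0,0,0,-0.11,0]
    - [-0.31,-0.28,0,0,0,-0.19,0]
    - [-0.42,-0.38,0,0,0,-0.27,0]
    - [-0.52,-0.47,0,0,0,-0.35,0]
    - [-0.61,-0.55,0,0,0,-0.43,0]
    - [-0.69,-0.61,0,0,0,-0.51,0]
    - [-0.73,-0.645,0,0,0,-0.58,0]
    - [-0.73,-0.645,0,0,0,-0.63,0]
    - [-0.73,-0.645,0,0,0,-0.645,0]
    - [-0.73,-0.645,0,0,0,-0.645,0]
    - [-0.73,-0.645,0,0,0,-0.645,0]

```text
time_s: 23.9
tool_pos: [0.569, -0.1488, 0.2434]
tool_rot: [180.0, -0.0, -171.9]
force: [-0.4, 0.7, -3.1]
grip_width: 0.0134
grasp_force: 45.0
```

```bash
cat > mv.py <<'E'
from h import *
import sys
np.set_printoptions(precision=4,suppress=True)
s=env.get_obs();print(s["time_s"],s["tool_pos"],s["tool_rot"],s["force"],s["wrist_torque"],s["grip_width"],s["qpos"])
t=np.array([.5692,-.1487,.152]);Rt=R.from_euler('xyz',s["tool_rot"],degrees=True).as_matrix()
print("to go",Rt.T@(t-s["tool_pos"])/.2)
E
python3 mv.py
```

```text
23.9 [ 0.569  -0.1488  0.2434] [ 179.9833   -0.0397 -171.8758] [-0.4246  0.7265 -3.0701] [ 0.0799  0.0242 -0.0036] 0.013444357031793613 [-25.101   12.3025  43.4598  91.9093  -8.5769  79.2577 117.4356]
to go [-0.0015  0.0001  0.457 ]
```

Emit:
apply_moves:
  moves:
    - [-0.0015,0,0.06,0,0,0,0]
    - [-0.0015,0,0.14,0,0,0,0]
    - [-0.0015,0,0.22,0,0,0,0]
    - [-0.0015,0,0.29,0,0,0,0]
    - [-0.0015,0,0.34,0,0,0,0]
    - [-0.0015,0,0.37,0,0,0,0]
    - [-0.0015,0,0.382,0,0,0,0]
    - [-0.0015,0,0.382,0,0,0,0]

```text
time_s: 24.7
tool_pos: [0.5697, -0.1489, 0.1674]
tool_rot: [-180.0, 0.0, -171.8]
force: [0.7, -0.5, -2.9]
grip_width: 0.0139
grasp_force: 45.0
```

```bash
python3 mv.py
python3 - <<'E'
from gfit import *
c,im=shot("wrist","wz.png");im=im[...,::-1].copy();s=env.get_obs()
hsv=cv2.cvtColor(im,cv2.COLOR_BGR2HSV)
m=((hsv[...,0]>98)&(hsv[...,0]<122)&(hsv[...,1]>110)&(hsv[...,2]>40)).astype(np.uint8);m=cv2.morphologyEx(m,cv2.MORPH_OPEN,np.ones((3,3)))
n,l,st,_=cv2.connectedComponentsWithStats(m);i=1+np.argmax(st[1:,4]);print(st[i])
h=cv2.convexHull(np.argwhere(l==i)[:,::-1].astype(np.int32))
f=max(cv2.findContours((l==i).astype(np.uint8),0,1)[0],key=len)[:,0].astype(float)
d=np.array([cv2.pointPolygonTest(h,tuple(map(float,p)),True) for p in f]);D=f[(d<2)&(f[:,1]<225)]
V[0]=(c,im);P[0]=D
for z in(.08,.074):
    r=least_squares(res,[.5596,-.15,np.radians(8)],args=(z,.09,(0,)),loss='soft_l1',x_scale=[.01,.01,.1],diff_step=1e-3)
    y=np.radians(8.1);f2=lambda q:res([q[0],q[1],y],z,.09,(0,));r2=least_squares(f2,[.5596,-.15],loss='soft_l1',x_scale=.01,diff_step=1e-3)
    print("deck",z,r.x[:2],np.degrees(r.x[2]),r2.x,f2(r2.x).mean(),len(D))
G=gcont(im,225);z0=s["tool_pos"][2]-.0721
for yy in(8.1,):
    y=np.radians(yy);g=lambda q:g2([0]*3+[q[0],q[1],y,.0061,.0168],[(c,G,z0,1)])
    r=least_squares(g,[.5596,-.15],loss='soft_l1',x_scale=.01,diff_step=1e-3);print("guard origin",r.x,np.abs(g(r.x)).mean(),len(G))
    r=least_squares(lambda q:g2([0]*3+[*q,.0061,.0168],[(c,G,z0,1)]),[.5596,-.15,y],loss='soft_l1',x_scale=[.01,.01,.1],diff_step=1e-3);print("free",r.x[:2],np.degrees(r.x[2]))
E
```

```text
24.7 [ 0.5697 -0.1489  0.1674] [-179.9953    0.0051 -171.8275] [ 0.7459 -0.4613 -2.882 ] [ 0.0575  0.0231 -0.0046] 0.013874030128009225 [-24.0774  15.473   42.6869  97.7297 -11.0204  71.0913 119.3396]
to go [0.0025 0.0014 0.0768]
[ 324   70  102   73 1533]
deck 0.08 [ 0.5614 -0.15  ] 8.137429648564481 [ 0.5614 -0.15  ] 2.023983133472018 134
deck 0.074 [ 0.561  -0.1489] 7.903282481829413 [ 0.561  -0.1488] 1.9521045011554756 134
guard origin [ 0.5595 -0.1504] 0.9642130136864311 374
free [ 0.5595 -0.1504] 10.027743987436493
```

Emit:
apply_moves:
  moves:
    - [0.001,0,0.01,0,0,0,0]
    - [0.001,0,0.02,0,0,0,0]
    - [0.001,0,0.03,0,0,0,0]
    - [0.001,0,0.037,0,0,0,0]
    - [0.001,0,0.043,0,0,0,0]
    - [0.001,0,0.048,0,0,0,0]
    - [0.001,0,0.048,0,0,0,0]

```text
time_s: 25.45
tool_pos: [0.5693, -0.1489, 0.1576]
tool_rot: [180.0, -0.0, -171.8]
force: [-0.2, 0.2, -2.7]
grip_width: 0.0135
grasp_force: 45.0
```

```bash
python3 mv.py
```

```text
25.45 [ 0.5693 -0.1489  0.1576] [ 179.9957   -0.0136 -171.8241] [-0.2467  0.2028 -2.7325] [0.0364 0.0307 0.0227] 0.013451330779329822 [-23.9086  15.9441  42.5511  98.4247 -11.3942  70.0729 119.6328]
to go [0.0005 0.001  0.028 ]
```

Emit:
apply_moves:
  moves:
    - [0,0,0.006,0,0,0,0]
    - [0,0,0.012,0,0,0,0]
    - [0,0,0.017,0,0,0,0]
    - [0,0,0.022,0,0,0,0]
    - [0,0,0.026,0,0,0,0]
    - [0,0,0.029,0,0,0,0]
    - [0,0,0.032,0,0,0,0]
    - [0,0,0.032,0,0,0,0]

```text
time_s: 26.25
tool_pos: [0.5694, -0.1487, 0.1521]
tool_rot: [180.0, 0.0, -171.8]
force: [-3.6, 1.7, 5.5]
grip_width: 0.0135
grasp_force: 45.0
```

```bash
python3 mv.py
```

```text
26.25 [ 0.5694 -0.1487  0.1521] [ 179.9629    0.0104 -171.817 ] [-3.6472  1.7467  5.5485] [ 0.3343  0.7936 -0.05  ] 0.013505370891434117 [-23.7887  16.2362  42.4624  98.7855 -11.667   69.4923 119.8366]
to go [0.001  0.0003 0.0006]
```

The guard is seated at the expected height with light contact force. I'll release it and retreat.

Emit:
apply_moves:
  moves:
    - [0,0,-0.003,0,0,0,0.4]
    - [0,0,-0.003,0,0,0,0.4]
    - [0,0,-0.003,0,0,0,0.4]
    - [0,0,-0.003,0,0,0,0.4]
    - [0,0,-0.1,0,0,0,0.4]
    - [0,0,-0.25,0,0,0,0.4]
    - [0,0,-0.45,0,0,0,0.4]
    - [0,0,-0.6,0,0,0,0.4]
    - [0,0,-0.6,0,0,0,0.4]

```text
time_s: 27.15
tool_pos: [0.5718, -0.15, 0.2761]
tool_rot: [-179.9, 0.5, -171.8]
force: [0.3, 0.1, 0.5]
grip_width: 0.035
grasp_force: 0.0
```

```bash
python3 mv.py
python3 - <<'E'
from gfit import *
c,im=shot("wrist","wend.png");im=im[...,::-1].copy();G=gcont(im,240);y=np.radians(8.1)
for z0 in(.08,.089):
    r=least_squares(lambda q:g2([0]*3+[*q,.0061,.0168],[(c,G,z0,1)]),[.5596,-.15,y],loss='soft_l1',x_scale=[.01,.01,.1],diff_step=1e-3);print(z0,r.x[:2],np.degrees(r.x[2]),np.abs(r.fun).mean())
for n in("top","side"):
    c,im=shot(n,n+"E.png"); a=cv2.imread(f"pics/{n}0.png").astype(int);d=np.abs(a-im[...,::-1]).max(2)
    for t,z in(("slip_jar",.07),("stamp",.03),("tape",.01)): print(n,t,[(x["location"],round(x["conf"],2)) for x in boxes_of(n,t)[:1]])
E
```

```text
27.15 [ 0.5718 -0.15    0.2761] [-179.8755    0.4662 -171.8364] [0.2759 0.1017 0.5419] [-0.0365  0.0079 -0.0116] 0.03502973627515332 [-25.3192  11.4332  43.7828  89.0039  -8.0493  82.2867 117.0748]
to go [0.017  0.0096 0.6204]
0.08 [ 0.5598 -0.1502] 8.170798972422988 0.41931487266590534
0.089 [ 0.5598 -0.1503] 9.914593891557953 1.320686723056113
top slip_jar [([260.8, 147.6], 0.82)]
top stamp [([294.8, 148.8], 0.4)]
top tape [([460.7, 225.1], 0.85)]
side slip_jar [([253.3, 249.2], 0.82)]
side stamp [([253.8, 249.4], 0.42)]
side tape [([345.8, 147.3], 0.56)]
```

```bash
python3 -c "
from cell import env
print(env.sign_off())"
```

```text
the job is handed in; nothing more can be done
None
```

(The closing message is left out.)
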